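# Build up two gear shafts in order on their assembly stands

## Robot

A 7-joint arm with a two-finger parallel gripper is mounted at the origin on a cart in front of the work surface, level with it; the furniture and walls round the work are solid. World frame = base frame: x ahead of the robot, y to its left, z up, the work surface at z = 0. Lengths are in m, angles in rad, forces in N, time in s.
With the tool pointing down it reaches from about 0.35 to 0.775 m from the base axis. Payload 3.1 kg.
Tool frame: the origin (TCP) lies midway between the tips of the shut fingers; the grasp point (between the pads) lies 19 mm behind it (manip.grip_depth is the distance from the TCP to the grasp point, in m); z points along the fingers, y is the direction in which the jaws open and shut (so a half turn about z gives the same grasp; the last joint's range is limited). The gripper opens to 85 mm and grips with 20 to 120 N. Pads are 22 mm wide; open, the fingers measure 114 mm over their backs; the gripper's body (76 mm by 85 mm) begins 54 mm behind the grasp point. The pads swing forward as they close: fully open they stand 13 mm farther back than shut.
Start: joints at [1.148, 0.311, 0.014, 1.512, -0.004, 1.319, -0.027], TCP at [0.204, -0.511, 0.231] pointing down, gripper open.
Joint ranges: [-2.7, 2.7], [-0.3, 1.91], [-1.27, 1.3], [0.12, 2.57], [-1.44, 4.58], [0.2, 2.03], [-3.05, 3.05]. Speed limits (rad/s): [2.79, 2.79, 3.14, 3.14, 3.14, 3.14, 3.14].

## Interface

Orientations are given as [roll, pitch, yaw] about the fixed x, y, z axes, in that order (R = Rz(yaw) Ry(pitch) Rx(roll)).
In Python, from workcell import manip, hand, solver, snapshot, order gives the robot as it stands. The module is installed in compiled form; this text tells all that it offers. Calls block until the motion is done:
- manip.move_to(position, orientation): joint-space move of the TCP to a pose.
- manip.move_l(position, rot=None, feed=0.15): straight line of the TCP; rot=None keeps the orientation; feed is the mean speed in m/s.
- manip.set_joints(angles): joint-space move.
- hand.move_gripper(opening): finger opening in m; the grip force is fixed at half the most; returns when the fingers have stopped.
- manip.pause(seconds).
- solver.inverse_kinematics(position, orientation): joint angles nearest the present ones, or None.
- snapshot(name): name is "scene" or "side" or "wrist"; returns a dict with "image" (384x512x3 uint8, red, green, blue), "z_map" (384x512 float32, m along the optical axis (not along the pixel's ray), 0 where there is no reading), "K" (3x3 intrinsics, pixels), "view" (4x4, takes a point from world to camera coordinates). Camera axes: x right, y up, looking along -z (the intrinsics and any distortion apply to the point x, -y, -z); pixel columns grow to the right and rows downward; lengths in m; the calibration is good to about 2 mm. A picture is of the moment at which its call begins.
A pose or a line that the arm cannot do raises manip.Unreachable and nothing moves.
- order.finish_job(): hands the job in, once; it reports no verdict.
Readings, each from a call of its own:
- manip.get_time_s(): time.
- manip.get_joints(): joint angles.
- manip.get_qd(): joint speeds.
- manip.get_effort(): joint torques, N m.
- manip.get_position(): TCP position.
- manip.get_tcp_rot(): TCP orientation.
- manip.get_force(): force on the tool from outside, world axes, zero at the start.
- manip.get_torque(): the same for the moment, N m.
- manip.get_width(): finger opening in m.
Only numpy, scipy, OpenCV 4.12 (cv2) and the standard library are available. Lean on these libraries where they do the work, as an engineer would, in place of code of your own. Each camera call takes 0.05 s, during which the arm holds its last target. There are 200 camera calls.

## Task

Build up the two shafts in their assembly stands: onto the tall pin of the round stand slip the large gear first, then the smooth tall sleeve, then the small gear on top; onto the short pin of the square stand slip the flat plain ring first, then the hexagon nut on top. Every part must lie flat, fully down on the one below it, and be let go. Leave the steel block, the pliers and the spanner where they lie.

Things in the scene. Friction and masses are not known exactly. Their poses are not given: they have to be found in the camera images.
- tall_stand: Fixed assembly stand with a ROUND dark steel base (84 mm across, 12 mm thick) and a TALL upright steel pin in its middle: 20 mm thick, its top 74 mm above the bench, the last 7 mm tapering to 8 mm. The first part on it rests on the base, 12 mm above the bench. Origin: centre of the base's underside, on the bench, z up along the pin.
- short_stand: Fixed assembly stand with a SQUARE dark steel base (66 x 66 mm, 12 mm thick, sides along its x and y) and a SHORT upright steel pin in its middle: 20 mm thick, its top 46 mm above the bench, the last 7 mm tapering to 8 mm. The first part on it rests on the base, 12 mm above the bench. Origin: centre of the base's underside, on the bench, z up along the pin.
- large_gear: Large steel spur gear lying flat: 66 mm over its 20 teeth, 22 mm thick, bore 26 mm right through. The origin is the centre of the underside, z up along the bore.
- sleeve: Smooth steel sleeve (spacer tube) standing upright, narrow and tall: outside 38 mm, height 26 mm, bore 26 mm right through. The origin is the centre of the underside, z up along the bore.
- small_gear: Small steel spur gear lying flat: 48 mm over its 12 teeth, 18 mm thick, bore 26 mm right through. The origin is the centre of the underside, z up along the bore.
- plain_ring: Smooth broad flat steel ring lying flat: outside 54 mm, 14 mm thick, bore 26 mm right through. The origin is the centre of the underside, z up along the bore.
- hex_nut: Hexagonal steel shaft nut lying flat: 42 mm across flats, 47 mm across corners, 18 mm thick, smooth bore 26 mm right through (it slips on without turning). Flats face along its own +x and every 60 degrees from there. The origin is the centre of the underside, z up along the bore.
- steel_block: Bystander: plain ground steel block 50 x 50 x 28 mm with a small hole in the top; stays where it is. Origin: centre of the underside.
- pliers: Bystander: combination pliers with red grips lying flat at the right of the work, 176 mm long along their y, 53 mm wide, 11 mm high; stay where they are. Origin: centre of the underside.
- spanner: Bystander: combination spanner lying flat at the left of the work, 169 mm long along its y, 36 mm wide, 6 mm high; stays where it is. Origin: centre of the underside.
Not all that is in view belongs to the job. Leave any red or turquoise look-alike of the sleeve alone.

How it is judged:
At the end, for the whole second after the job is handed in: Round stand, base up: large gear, sleeve, small gear; square stand: plain ring, hexagon nut. Each centred within 8 mm of its pin, underside within 4 mm of its seated height (12, 34, 60; 12, 26 mm over the bench), tilted under 0.08 rad, at rest and let go; bystanders moved under 25 mm (horizontal distance between each of large_gear, sleeve, small_gear and tall_stand below 0.008 m and z of large_gear in the frame of tall_stand between 0.008 and 0.016 m and angle between each of large_gear, sleeve, small_gear, plain_ring, hex_nut's own z axis and vertical below 0.08 rad and linear speed of each of large_gear, sleeve, small_gear, plain_ring, hex_nut below 0.02 m/s and angular speed of each of large_gear, sleeve, small_gear, plain_ring, hex_nut below 0.2 rad/s and z of sleeve in the frame of tall_stand between 0.03 and 0.038 m and z of small_gear in the frame of tall_stand between 0.056 and 0.064 m and horizontal distance between each of plain_ring, hex_nut and short_stand below 0.008 m and z of plain_ring in the frame of short_stand between 0.008 and 0.016 m and z of hex_nut in the frame of short_stand between 0.022 and 0.03 m); the robot touches nothing.
It fails at once if steel_block: moved by more than 25 mm (distance of steel_block from where it was at the start of the episode above 0.025 m).
It fails at once if pliers: moved by more than 25 mm (distance of pliers from where it was at the start of the episode above 0.025 m).
It fails at once if spanner: moved by more than 25 mm (distance of spanner from where it was at the start of the episode above 0.025 m).
It also fails if it takes over 128 s, if anything falls off the work surface, if the arm or the gripper's body presses on something with over 40 N, if the wrist force passes 120 N, or if a joint passes its speed limit or range.

## Working session

There is one attempt and no reset: what is moved stays moved. The work goes in short steps, each a Python script; the robot and the scene stay as the last script left them, time stands still between calls to the robot, and variables do not carry over. Pictures are saved under pics/ and viewed, about 12 in all and at most 16, crops included, and the job is handed in when it is done.

```bash
mkdir -p pics; cat > h.py <<'E'
import numpy as np, cv2
from workcell import manip, hand, solver, snapshot, order
def cloud(s):
    z=s["z_map"]; K=s["K"]; v,u=np.mgrid[:z.shape[0],:z.shape[1]]
    c=np.stack([(u-K[0,2])/K[0,0]*z,-(v-K[1,2])/K[1,1]*z,-z],-1)
    R=s["view"][:3,:3]; t=s["view"][:3,3]
    return (c-t)@R
def proj(s,p):
    c=s["view"][:3,:3]@np.array(p)+s["view"][:3,3]; K=s["K"]
    return K[0,0]*c[0]/-c[2]+K[0,2], K[1,1]*-c[1]/-c[2]+K[1,2]
E
python3 - <<'E'
from h import *
import pickle
for n in ["scene","side"]:
    s=snapshot(n); pickle.dump(s,open(n+".pkl","wb"))
    cv2.imwrite(f"pics/{n}0.png",cv2.resize(s["image"][...,::-1],(800,600),interpolation=cv2.INTER_CUBIC))
    P=cloud(s); print(n,np.linalg.inv(s["view"])[:3,3].round(3),s["K"].round(1).tolist(),(s["z_map"]>0).mean(), P[300,256],P[250,200])
print(manip.get_time_s(),manip.get_tcp_rot())
E
```

```text
scene [-0.323  0.599  0.841] [[408.8, 0.0, 254.2], [0.0, 408.8, 193.0], [0.0, 0.0, 1.0]] 0.9954986572265625 [ 0.63270796 -0.08048251 -0.66652327] [0.43124664 0.25322224 0.01780755]
side [ 0.155 -1.01   0.585] [[370.2, 0.0, 258.3], [0.0, 370.2, 195.2], [0.0, 0.0, 1.0]] 0.99609375 [ 0.36887441 -0.42134359  0.00088032] [ 0.23130355 -0.5591096   0.26308936]
0.1 [-3.13947759e+00  1.11476956e-04  3.80894017e-01]
```

View pics/scene0.png

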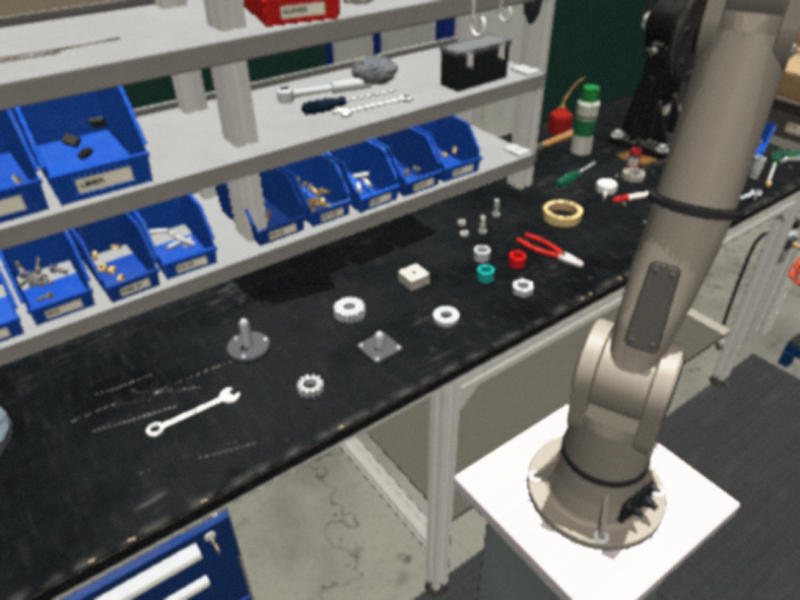

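View pics/side0.png

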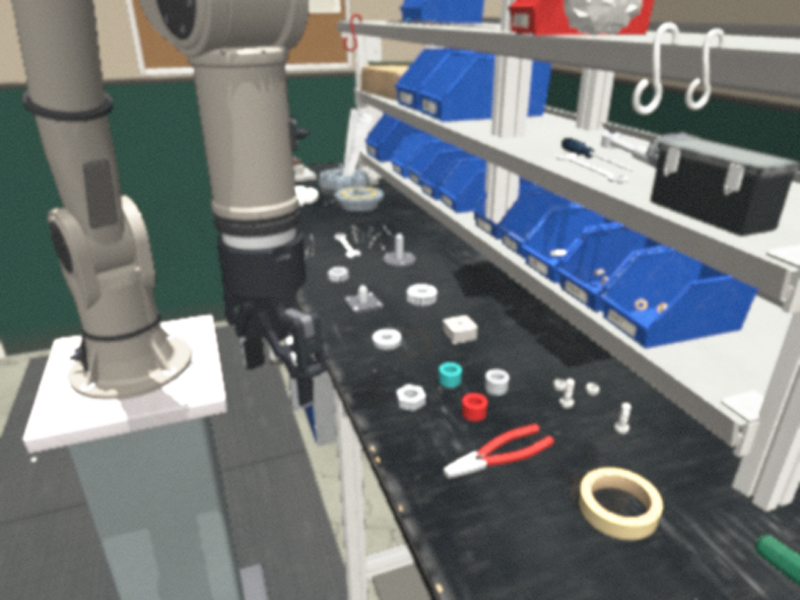

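Scene view (800x600): tall stand (246,345), short stand (380,346), large gear (349,308), small gear (310,385), ring (446,316), nut (523,288), grey sleeve (482,253). Look-alikes of the sleeve are turquoise (485,272) and red (517,259). The tape roll (563,212) could be taken for the ring. I choose by colour and shape, then measure.

```bash
cat >> h.py <<'E'
def blobs(s,zlo=0.004,zhi=0.09,xr=(0.25,0.85),yr=(-0.45,0.5),amin=15):
    P=cloud(s); z=P[...,2]
    m=((s["z_map"]>0)&(z>zlo)&(z<zhi)&(P[...,0]>xr[0])&(P[...,0]<xr[1])&(P[...,1]>yr[0])&(P[...,1]<yr[1])).astype(np.uint8)
    n,l,st,c=cv2.connectedComponentsWithStats(m)
    out=[]
    for i in range(1,n):
        if st[i,4]<amin: continue
        q=P[l==i]; top=np.percentile(q[:,2],90); t=q[q[:,2]>top-0.005]
        lo,hi=np.percentile(t[:,:2],2,axis=0),np.percentile(t[:,:2],98,axis=0)
        out.append((c[i].round(0),st[i,4],top.round(3),((lo+hi)/2).round(3),(hi-lo).round(3),np.median(s["image"][l==i],axis=0)))
    return out
E
python3 - <<'E'
from h import *
import pickle
for n in ["scene","side"]:
    s=pickle.load(open(n+".pkl","rb"))
    print(n)
    for b in blobs(s): print(b[0]*800/512,*b[1:])
E
```

```text
scene
[421.875  204.6875] 16 0.09 [ 0.753 -0.243] [0.006 0.053] [92.5 90.  83. ]
[395.3125 215.625 ] 17 0.089 [ 0.752 -0.164] [0.005 0.052] [95. 91. 84.]
[482.8125 223.4375] 45 0.044 [ 0.679 -0.374] [0.009 0.01 ] [128. 125. 118.]
[460.9375 221.875 ] 18 0.013 [ 0.74  -0.359] [0.015 0.022] [141.  138.5 130.5]
[350.     232.8125] 32 0.089 [ 0.752 -0.037] [0.007 0.089] [93.  89.5 84. ]
[464.0625 231.25  ] 18 0.012 [ 0.695 -0.327] [0.016 0.019] [148.  144.5 137.5]
[545.3125 250.    ] 131 0.014 [ 0.516 -0.429] [0.145 0.039] [189.  57.  50.]
[301.5625 250.    ] 33 0.09 [0.752 0.093] [0.008 0.082] [90. 86. 80.]
[481.25  253.125] 101 0.028 [ 0.589 -0.295] [0.034 0.038] [146. 148. 145.]
[517.1875 257.8125] 109 0.029 [ 0.522 -0.343] [0.034 0.036] [161.  25.  25.]
[218.75 281.25] 98 0.089 [0.751 0.278] [0.007 0.206] [92.5 90.  84. ]
[414.0625 275.    ] 238 0.031 [ 0.608 -0.108] [0.049 0.05 ] [199. 191. 179.]
[484.375 271.875] 115 0.028 [ 0.526 -0.248] [0.037 0.039] [ 30. 130. 123.]
[521.875  285.9375] 130 0.021 [ 0.438 -0.278] [0.042 0.041] [180.  182.5 180.5]
[348.4375 307.8125] 263 0.025 [0.59
[... 929 characters left out ...]
 153. 157.]
[459.375 328.125] 270 0.03 [ 0.61 -0.11] [0.049 0.05 ] [225.  220.5 212. ]
[385.9375 339.0625] 163 0.015 [ 0.464 -0.084] [0.048 0.051] [243. 245. 244.]
[450. 375.] 174 0.026 [ 0.525 -0.249] [0.034 0.035] [ 66.  180.5 174.5]
[496.875 381.25 ] 184 0.026 [ 0.59  -0.296] [0.034 0.036] [197.5 199.5 199.5]
[565.625 390.625] 123 0.044 [ 0.678 -0.377] [0.01  0.009] [216. 214. 208.]
[410.9375 396.875 ] 204 0.019 [ 0.438 -0.281] [0.041 0.042] [224.5 225.5 226. ]
[592.1875 389.0625] 42 0.01 [ 0.739 -0.361] [0.02  0.019] [214.  212.5 204.5]
[473.4375 406.25  ] 209 0.027 [ 0.523 -0.347] [0.035 0.033] [215.  55.  53.]
[498.4375 443.75  ] 264 0.011 [ 0.518 -0.432] [0.147 0.035] [247. 100.  92.]
```

```bash
python3 - <<'E'
from h import *
import pickle
for p in [(.599,.069),(.589,-.295),(.452,.246),(.438,-.28),(.464,-.083),(.623,.287),(.464,.083)]:
  for yaw in (0,np.pi/2,np.pi):
    q=[solver.inverse_kinematics([*p,z],[np.pi,0,yaw]) for z in (0.0,0.2)]
    print(p,round(yaw,2),[None if a is None else np.round(a,2).tolist() for a in q])
t=manip.get_time_s()
manip.move_to([.57,.069,.22],[np.pi,0,0]); print(manip.get_time_s()-t)
s=snapshot("wrist"); pickle.dump(s,open("w0.pkl","wb"))
print(np.linalg.inv(s["view"]).round(3), s["K"][0,0], manip.get_force(), manip.get_width(), manip.get_position())
for b in blobs(s): print(*b)
cv2.imwrite("pics/w0.png",s["image"][...,::-1])
E
```

```text
(0.599, 0.069) 0 [[0.17, 0.69, -0.47, 1.61, 0.36, 0.93, -1.99], [0.25, 0.5, -0.6, 1.39, 0.28, 1.33, -1.93]]
(0.599, 0.069) 1.57 [[0.29, 0.74, -0.65, 1.61, 0.52, 0.97, -0.53], [0.37, 0.56, -0.8, 1.39, 0.4, 1.36, -0.44]]
(0.599, 0.069) 3.14 [[0.4, 0.81, -0.84, 1.6, 0.67, 1.04, 0.93], [0.35, 0.55, -0.78, 1.39, 0.39, 1.36, 1.14]]
(0.589, -0.295) 0 [[0.51, 0.73, -0.11, 1.45, 0.09, 0.97, -1.2], [0.52, 0.56, -0.14, 1.22, 0.07, 1.37, -1.18]]
(0.589, -0.295) 1.57 [[0.63, 0.75, -0.31, 1.44, 0.26, 0.99, 0.26], [0.64, 0.58, -0.35, 1.21, 0.19, 1.38, 0.31]]
(0.589, -0.295) 3.14 [[0.76, 0.8, -0.54, 1.43, 0.44, 1.03, 1.7], [0.77, 0.62, -0.58, 1.21, 0.33, 1.41, 1.79]]
(0.452, 0.246) 0 [[-0.01, 0.61, -0.7, 1.86, 0.5, 0.86, -2.53], [0.14, 0.39, -0.89, 1.63, 0.31, 1.27, -2.38]]
(0.452, 0.246) 1.57 [[0.13, 0.7, -0.93, 1.86, 0.69, 0.94, -1.11], [0.24, 0.45, -1.06, 1.63, 0.4, 1.3, -0.88]]
(0.452, 0.246) 3.14 [[0.14, 0.71, -0.94, 1.86, 0.7, 0.95, 0.45], [0.22, 0.43, -1.02, 1.63, 0.38, 1.29, 0.71]]
(0.438, -0.28) 0 [[0.62, 0.51, -0.11, 1.86, 0.08, 0.78, -1.1], [0.64, 0.27, -0.13, 1.64, 0.04, 1.23, -1.07]]
(0
[... 1165 characters left out ...]
 [0.54, 0.28, -0.91, 1.74, 0.24, 1.23, 1.14]]
2.4333
[[-0.001  0.963  0.271  0.639]
 [-1.    -0.002  0.     0.068]
 [ 0.001 -0.271  0.963  0.362]
 [ 0.     0.     0.     1.   ]] 334.11939087738915 [-0.54995167 -0.27144463  0.47258547] 0.08513369462109967 [0.57021592 0.06750504 0.21987216]
[ 41. 109.] 5554 0.045 [0.625 0.284] [0.018 0.008] [228. 224. 231.]
[429. 126.] 3029 0.028 [ 0.61  -0.107] [0.047 0.048] [255. 255. 255.]
[254. 136.] 2374 0.022 [0.6  0.07] [0.056 0.056] [255. 255. 255.]
[242. 250.] 3068 0.029 [0.468 0.084] [0.017 0.018] [228. 224. 230.]
[392. 243.] 721 0.014 [ 0.473 -0.084] [0.035 0.045] [255. 255. 255.]
[ 96. 259.] 744 0.018 [0.457 0.25 ] [0.038 0.039] [230.5 229.  230.5]
```

View pics/w0.png

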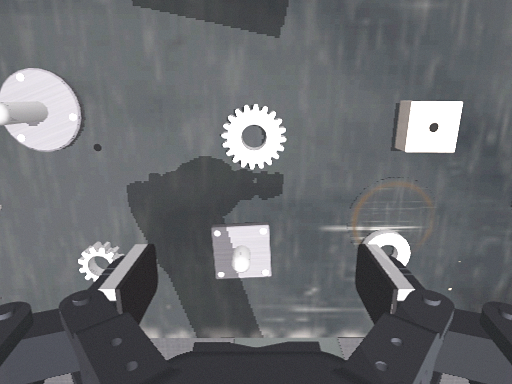

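The wrist view shows the large gear at (254,136), the short stand at (241,250), the tall stand at (40,110), the block at (430,127), the ring at (390,245) and the small gear at (98,262). These positions agree with the scene and side cameras. Next I pick the large gear and measure the tall stand with the part in hand.

```bash
cat >> h.py <<'E'
PI=np.pi
def face(s,c,z,R,tol=0.004):
    """world xy (rays cut with plane z) of pixels whose depth lies on the face"""
    P=cloud(s); m=(s["z_map"]>0)&(abs(P[...,2]-z)<tol)
    cam=np.linalg.inv(s["view"])[:3,3]
    d=P-cam; q=cam+d*((z-cam[2])/d[...,2])[...,None]
    m&=np.hypot(q[...,0]-c[0],q[...,1]-c[1])<R+0.012
    return q[m][:,:2]
def centre(s,c,z,R,tol=0.004):
    q=face(s,c,z,R,tol); a=np.arange(0,PI,PI/36); U=np.stack([np.cos(a),np.sin(a)])
    h=q@U; lo,hi=np.percentile(h,.5,axis=0),np.percentile(h,99.5,axis=0)
    x=np.linalg.lstsq(U.T,(lo+hi)/2,rcond=None)[0]
    return x,(hi-lo),a
def go(p,yaw=None,feed=0.15,fix=True):
    rot=None if yaw is None else [PI,0,yaw]
    manip.move_l(p,rot,feed)
    if fix:
        e=np.array(p)-manip.get_position()
        if np.linalg.norm(e[:2])>0.0007: manip.pause(.1); e=np.array(p)-manip.get_position()
        if 0.0007<np.linalg.norm(e)<.01: manip.move_l(np.array(p)+e,rot,0.05)
def tipz(w): return -0.013*(w/0.085)**2
def grab(c,w,yaw,clear=0.016):
    hand.move_gripper(min(w+clear,.085))
    z=0.004+tipz(w)
    go([*c,0.06],yaw,0.3); go([*c,z],None,0.12)
    a=np.array(manip.get_position())
    hand.move_gripper(0); print("grab",a.round(4),"w",manip.get_width(),"F",np.round(manip.get_force(),1))
    manip.move_l([*c,0.14],None,.25)
    print("lift w",manip.get_width(),"F",np.round(manip.get_force(),1),"t",manip.get_time_s())
E
python3 - <<'E'
from h import *
import pickle
s=pickle.load(open("w0.pkl","rb"))
c,w,_=centre(s,(.6,.07),.022,.033); print(c,w.min(),w.max(),manip.get_position())
go([*c,.2],0,.3); print(manip.get_position())
s=snapshot("wrist"); c,w,_=centre(s,c,.022,.033); print(c,w.min(),w.max())
grab(c,.066,0,.019)
manip.move_to([.61,.286,.2],[PI,0,0]); manip.pause(.2)
s=snapshot("wrist"); pickle.dump(s,open("w1.pkl","wb"))
c,w,_=centre(s,(.623,.286),.012,.042); print("stand",c,w.min(),w.max(),manip.get_position(),manip.get_time_s())
cv2.imwrite("pics/w1.png",s["image"][...,::-1])
E
```

```text
[0.59952432 0.07003995] 0.06028451621464037 0.06166174067734659 [0.57021592 0.06750504 0.21987216]
[0.59930218 0.06979707 0.20006904]
[0.59984478 0.07000166] 0.06092088001208064 0.06183059768254212
grab [ 0.6003  0.0703 -0.0035] w 0.06561950391531236 F [-1.3 -0.8  6.3]
lift w 0.06525574388810942 F [-0.7 -0.3 -4. ] t 5.8833
stand [0.62593281 0.28983281] 0.07880249494760738 0.08000821653641904 [0.61085502 0.2833214  0.19951445] 7.0333
```

View pics/w1.png

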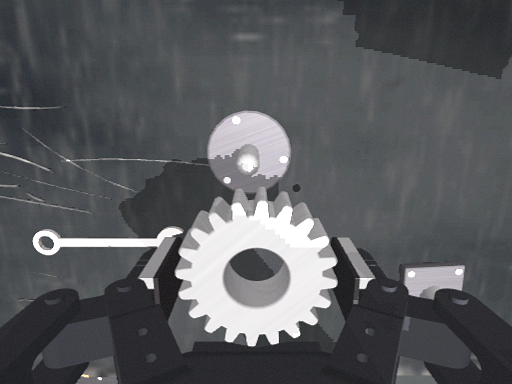

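The wrist picture shows the large gear held level at (255,278) and the tall stand base at (249,152), partly hidden by the gear. I'll measure the stand again without the occlusion and check where the gear sits in the hand.

```bash
cat >> h.py <<'E'
def held(s,w_R,dz,tol=.005):
    p=np.array(manip.get_position()); c,w,_=centre(s,p[:2],p[2]+dz,w_R,tol); return c-p[:2],w
def place(c,off,zseat,w,yaw,zhi=.14,dz=0.004):
    """off: part centre minus TCP; lower until seated"""
    t=np.array(c)-off
    go([*t,zhi],yaw,.3); zt=zseat+dz+tipz(w)
    go([*t,zt+.012],None,.12); print("above",np.round(manip.get_force(),1))
    manip.move_l([*t,zt+.001],None,.05); print("down",np.round(manip.get_position(),4),np.round(manip.get_force(),1))
    hand.move_gripper(min(w+.014,.085)); manip.move_l([*t,zt+.03],None,.1); manip.move_l([*t,max(.15,zt+.07)],None,.3)
    print("placed t",manip.get_time_s())
E
python3 - <<'E'
from h import *
import pickle
go([.585,.288,.2],0,.2); s=snapshot("wrist"); pickle.dump(s,open("w2.pkl","wb"))
print(manip.get_position())
c,w,_=centre(s,(.625,.289),.012,.042); print("base",c,w.min(),w.max())
c2,w,_=centre(s,(.625,.289),.074,.004,.003); print("pintop",c2,w.min(),w.max())
for z in (.0235,.0255,.0275):
  o,w=held(s,.033,z); print("held",o,w.min(),w.max())
cv2.imwrite("pics/w2.png",s["image"][...,::-1])
E
```

```text
[0.5844998  0.28878734 0.19959148]
base [0.62555599 0.28993951] 0.07941093056952231 0.07997890972973243
pintop [0.6255882  0.28965775] 0.011479415517576252 0.013131497493676925
held [ 0.00119882 -0.00041303] 0.061086447757561446 0.08106734224959539
held [ 0.00192678 -0.0003498 ] 0.059738970724665164 0.08133853031139116
held [ 0.0024996 -0.0003339] 0.05785738214148828 0.08308330762539709
```

View pics/w2.png

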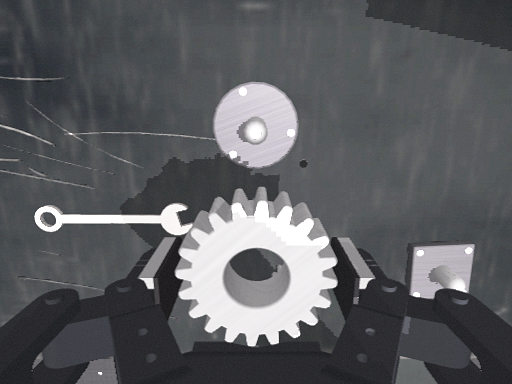

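The base and the pin top agree at (0.6256, 0.2898). I'll place the large gear there.

```bash
python3 - <<'E'
from h import *
import pickle
place((.6256,.2899),np.array([-.0004,-.0004]),.012,.066,0)
go([.585,.288,.2],0,.3); s=snapshot("wrist"); pickle.dump(s,open("w3.pkl","wb"))
c,w,_=centre(s,(.6256,.2899),.034,.033); print("gear on stand",c,w.min(),w.max())
q=cloud(s).reshape(-1,3); d=np.hypot(*(q[:,:2]-c).T); g=q[(d>.017)&(d<.028)]; 
A=np.c_[g[:,:2]-c,np.ones(len(g))]; print("plane",np.linalg.lstsq(A,g[:,2],rcond=None)[0], len(g))
cv2.imwrite("pics/w3.png",s["image"][...,::-1])
E
```

```text
above [-0.1 -0.2 -2.7]
down [0.627  0.2909 0.0103] [0.2 0.1 3.7]
placed t 11.5417
gear on stand [0.62540919 0.29108313] 0.06095489839991314 0.06161886663358396
plane [-4.3438107   0.19406805  0.09017295] 2666
```

View pics/w3.png

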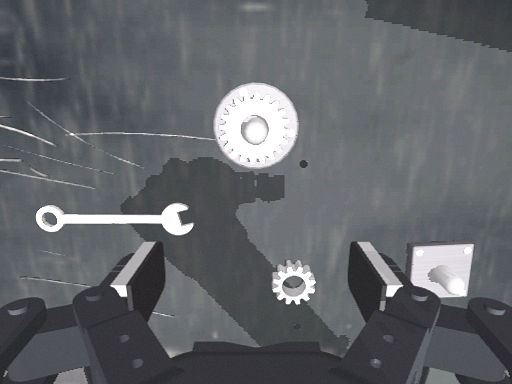

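The wrist picture shows the large gear seated on the round stand at (256,126), flat inside the base rim, with its face found at z = 34 mm. Next is the sleeve.

```bash
cat >> h.py <<'E'
def flat(s,c,z,r0,r1):
    q=cloud(s).reshape(-1,3); d=np.hypot(*(q[:,:2]-c).T); g=q[(d>r0)&(d<r1)&(abs(q[:,2]-z)<.01)]
    A=np.c_[g[:,:2]-c,np.ones(len(g))]; return np.linalg.lstsq(A,g[:,2],rcond=None)[0].round(4),len(g)
E
python3 - <<'E'
from h import *
import pickle
print(flat(pickle.load(open("w3.pkl","rb")),np.array([.6254,.291]),.034,.017,.028))
manip.move_to([.58,-.295,.2],[PI,0,0]); manip.pause(.1)
s=snapshot("wrist"); pickle.dump(s,open("w4.pkl","wb"))
c,w,_=centre(s,(.59,-.295),.026,.019); print("sleeve",c,w.min(),w.max(),np.median(s["image"][tuple(np.array(proj(s,[c[0]+.016,c[1],.026]))[::-1].astype(int))]))
u,v=map(int,proj(s,[*c,.013])); im=s["image"][max(0,v-100):v+130,max(0,u-130):u+130,::-1]
cv2.imwrite("pics/w4.png",cv2.resize(im,None,fx=2,fy=2))
E
```

```text
(array([0.0019, 0.0021, 0.0335]), 1786)
sleeve [ 0.59127702 -0.29428678] 0.035913366187806384 0.036434187824915254 255.0
```

View pics/w4.png

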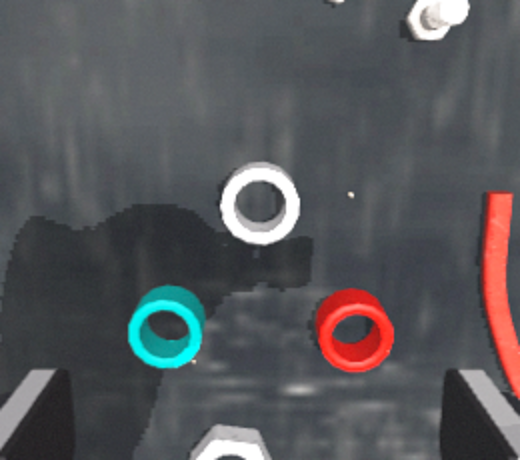

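The crop shows the grey sleeve at (260,203), apart from the turquoise (167,327) and red (355,331) look-alikes, so the choice is confirmed. I'll pick and place it, then look.

```bash
python3 - <<'E'
from h import *
import pickle
c=np.array([.5913,-.2943]); grab(c,.038,0)
S=np.array([.6256,.2899])
manip.move_to([.58,.288,.2],[PI,0,0]); manip.pause(.1)
s=snapshot("wrist"); pickle.dump(s,open("w5.pkl","wb"))
print("stand",centre(s,S,.012,.042)[0],"pin",centre(s,S,.074,.004,.003)[0])
o,w=held(s,.019,.026-.004-tipz(.038)); print("held",o,w.min(),w.max())
place(S,np.array([0,0]),.034,.038,0,.17)
go([.585,.288,.2],0,.3); s=snapshot("wrist"); pickle.dump(s,open("w6.pkl","wb"))
c,w,_=centre(s,S,.060,.019); print("sleeve on stand",c,w.min(),w.max(),flat(s,c,.06,.0135,.018))
print("small gear",centre(s,(.452,.247),.018,.024)[0])
cv2.imwrite("pics/w6.png",s["image"][...,::-1])
E
```

```text
grab [ 0.5916 -0.2942  0.0015] w 0.035182522642792695 F [0.4 0.6 3.3]
lift w 0.035241533278375675 F [ 0.   0.5 -1.3] t 17.5083
stand [0.6254574  0.28989577] pin [0.62537965 0.28975701]
held [ 2.64060671e-03 -8.17432283e-06] 0.03572386127170696 0.05900319284718569
above [-0.9 -0.4 -1.3]
down [0.6263 0.2904 0.0371] [0.9 0.5 3.2]
placed t 23.4833
sleeve on stand [0.62484809 0.29051144] 0.035965200405359665 0.036383173840853045 (array([0.0022, 0.0032, 0.0594]), 634)
small gear [0.45453559 0.24837442]
```

View pics/w6.png

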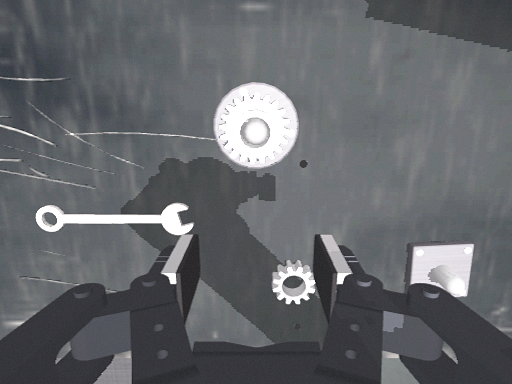

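The wrist picture shows the sleeve standing flat on the large gear at (256,130), with its top at 59.4 mm against 60 expected. Next is the small gear.

```bash
python3 - <<'E'
from h import *
import pickle
manip.move_to([.44,.248,.2],[PI,0,0]); manip.pause(.1)
s=snapshot("wrist"); c,w,_=centre(s,(.453,.247),.018,.024); print("small",c,w.min(),w.max())
grab(c,.048,0)
S=np.array([.6256,.2899])
manip.move_to([.58,.288,.22],[PI,0,0]); manip.pause(.1)
place(S,np.array([0,0]),.060,.048,0,.19)
go([.585,.288,.22],0,.3); s=snapshot("wrist"); pickle.dump(s,open("w7.pkl","wb"))
c,w,_=centre(s,S,.078,.024); print("small on stand",c,w.min(),w.max(),flat(s,c,.078,.015,.019))
cv2.imwrite("pics/w7.png",s["image"][...,::-1])
E
```

```text
small [0.45318018 0.24797602] 0.04439275023024436 0.045622563860605925
grab [4.533e-01 2.484e-01 1.000e-04] w 0.04636294310598971 F [-1.1  0.   5.5]
lift w 0.04635212647788183 F [ 0.1 -1.  -2.3] t 27.925
above [ 0.4  0.3 -1.1]
down [0.6262 0.2904 0.0614] [ 0.4 -0.   3.1]
placed t 32.2917
small on stand [0.62502565 0.2904156 ] 0.04461457171919479 0.045615543290335736 (array([-0.0051, -0.0042,  0.0774]), 547)
```

View pics/w7.png

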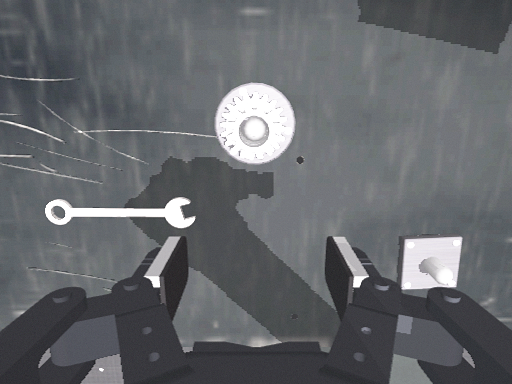

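The wrist picture shows the small gear flat on top of the stack at (255,127), its top at 77.4 mm against 78 expected. Next I place the ring and measure the nut.

```bash
python3 - <<'E'
from h import *
import pickle
manip.move_to([.44,.083,.2],[PI,0,0]); manip.pause(.1)
s=snapshot("wrist"); S=centre(s,(.465,.083),.012,.038)[0]; print("short",S,"pin",centre(s,S,.046,.004,.003)[0])
manip.move_to([.44,-.083,.2],[PI,0,0]); manip.pause(.1)
s=snapshot("wrist"); c,w,_=centre(s,(.464,-.083),.014,.027); print("ring",c,w.min(),w.max())
grab(c,.054,0)
manip.move_to([.44,.083,.18],[PI,0,0]); manip.pause(.1)
place(S,np.array([0,0]),.012,.054,0,.14)
go([.44,.083,.2],0,.3); s=snapshot("wrist")
c,w,_=centre(s,S,.026,.027); print("ring on stand",c,w.min(),w.max(),flat(s,c,.026,.015,.025))
cv2.imwrite("pics/w8.png",s["image"][...,::-1])
manip.move_to([.42,-.28,.2],[PI,0,0]); manip.pause(.1)
s=snapshot("wrist"); pickle.dump(s,open("w9.pkl","wb")); c,w,a=centre(s,(.438,-.28),.018,.0235); print("nut",c)
print((w*1000).round(1),"flat normal deg mod 60:",np.degrees(np.angle(-(w*np.exp(6j*a)).sum())/6), manip.get_time_s())
im=s["image"].copy(); cv2.imwrite("pics/w9.png",im[...,::-1])
E
```

```text
short [0.4667388  0.08470501] pin [0.46652188 0.08479505]
ring [ 0.46451102 -0.08178711] 0.05089912931043089 0.05136603334157236
grab [ 0.4649 -0.0816 -0.001 ] w 0.05115171813398604 F [-2.3 -0.1  6.6]
lift w 0.05079509045280746 F [ 0.  -0.1 -3.3] t 37.6333
above [ 0.2 -0.4 -2.8]
down [0.4675 0.0849 0.0122] [-1.3 -1.2  4.7]
placed t 41.975
ring on stand [0.46651266 0.08511418] 0.05095676242424624 0.05206100033629829 (array([-0.0015,  0.0015,  0.0255]), 1391)
nut [ 0.439098   -0.27851368]
[43.1 43.7 44.  44.5 44.8 44.7 44.4 43.8 43.1 42.3 41.5 41.5 42.3 43.
 44.  44.4 44.5 44.4 44.  43.7 43.1 42.3 41.3 41.5 42.2 43.1 43.9 44.6
 44.6 44.5 44.3 44.  43.2 42.2 41.5 41.6] flat normal deg mod 60: -8.271106254616983 44.2333
```

View pics/w8.png

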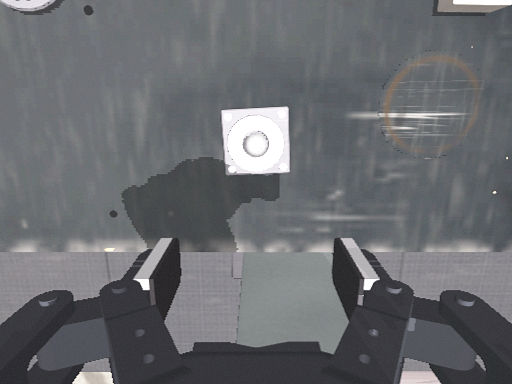

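View pics/w9.png

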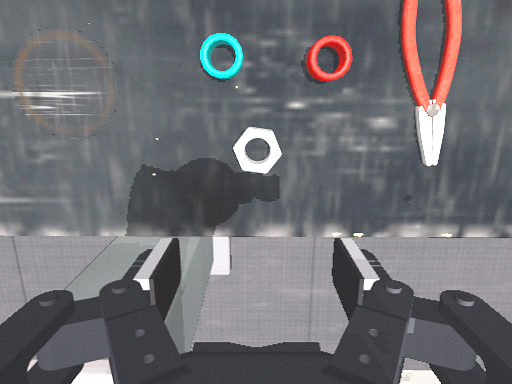

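The first picture shows the ring flat on the square stand at (256,144), with its top at 25.5 mm against 26 expected. The second shows the nut at (257,150), with flats at 52, 112 and 172 deg, so I grip it along 112 deg (yaw 0.379). The turquoise and red look-alikes are well clear.

```bash
python3 - <<'E'
from h import *
import pickle
grab(np.array([.4391,-.2785]),.042,.379)
S=np.array([.4666,.0848])
manip.move_to([.44,.083,.19],[PI,0,.379]); manip.pause(.1)
place(S,np.array([0,0]),.026,.042,.379,.15)
go([.44,.083,.2],0,.3); s=snapshot("wrist")
c,w,_=centre(s,S,.044,.0235); print("nut on stand",c,w.min(),w.max(),flat(s,c,.044,.0135,.02))
cv2.imwrite("pics/w10.png",s["image"][150-140:150+100,256-150:256+150,::-1])
manip.move_to([.35,-.3,.25],[PI,0,0]); manip.pause(.3)
for n in ("scene","side"):
    s=snapshot(n); print(n)
    for b in blobs(s): print(b[0]*800/512,*b[1:5])
    if n=="side": cv2.imwrite("pics/end.png",cv2.resize(s["image"][130:290,190:400,::-1],None,fx=3,fy=3))
print(manip.get_time_s(),manip.get_width())
E
```

```text
grab [ 0.4395 -0.2784  0.001 ] w 0.04047649746908006 F [0.4 0.2 3.8]
lift w 0.0403789842575483 F [ 0.   0.1 -1.7] t 47.0917
above [ 1.   0.3 -1. ]
down [0.4673 0.085  0.0281] [-0.4 -0.2  4.5]
placed t 51.9417
nut on stand [0.46644789 0.08475423] 0.04120734127742737 0.04446056027612938 (array([0.0036, 0.0013, 0.0434]), 849)
scene
[460.9375 190.625 ] 18 0.09 [ 0.753 -0.366] [0.007 0.071]
[426.5625 203.125 ] 26 0.089 [ 0.753 -0.257] [0.005 0.087]
[392.1875 217.1875] 17 0.09 [ 0.752 -0.153] [0.006 0.053]
[482.8125 225.    ] 49 0.042 [ 0.679 -0.374] [0.013 0.013]
[460.9375 220.3125] 19 0.013 [ 0.739 -0.357] [0.015 0.019]
[356.25   229.6875] 20 0.089 [ 0.752 -0.056] [0.008 0.059]
[464.0625 232.8125] 20 0.012 [ 0.695 -0.329] [0.016 0.016]
[545.3125 250.    ] 150 0.014 [ 0.514 -0.429] [0.156 0.04 ]
[334.375 237.5  ] 18 0.09 [0.752 0.007] [0.009 0.047]
[304.6875 250.    ] 20 0.089 [0.752 0.083] [0.01  0.063]
[517.1875 257.8125] 110 0.028 [ 0.523 -0.343] [0.037 0.037]
[279.6875 259.375 ] 18 0.089 [0.752 0.144] [0.007 0.041]
[246.875  270.3125] 42 0.09 [0.752 0.219] [0.006 0.093]
[414.0625 275.
[... 301 characters left out ...]
5 [0.466 0.085] [0.043 0.039]
[206.25   404.6875] 182 0.009 [0.524 0.43 ] [0.03  0.135]
side
[443.75   223.4375] 49 0.089 [0.751 0.313] [0.005 0.355]
[398.4375 250.    ] 337 0.076 [0.624 0.286] [0.045 0.04 ]
[562.5    314.0625] 212 0.089 [ 0.751 -0.165] [0.005 0.55 ]
[362.5 300. ] 293 0.044 [0.466 0.08 ] [0.039 0.039]
[459.375 328.125] 267 0.029 [ 0.61  -0.109] [0.05 0.05]
[450.     373.4375] 174 0.027 [ 0.525 -0.248] [0.034 0.034]
[565.625 390.625] 126 0.042 [ 0.678 -0.376] [0.01  0.011]
[592.1875 387.5   ] 37 0.011 [ 0.74  -0.361] [0.018 0.018]
[473.4375 406.25  ] 210 0.027 [ 0.523 -0.346] [0.035 0.035]
[498.4375 443.75  ] 263 0.011 [ 0.518 -0.432] [0.145 0.036]
54.7417 0.05600814235599574
```

View pics/end.png

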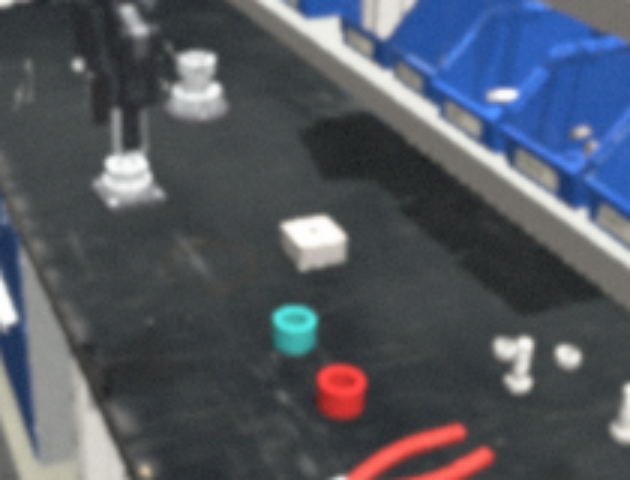

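View pics/w10.png

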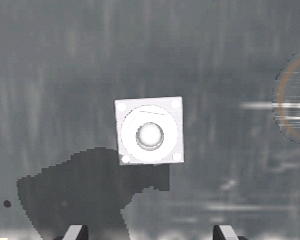

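Both stacks stand complete and the bystanders have not moved. The gripper is at height and empty, so I hand in.

```bash
python3 - <<'E'
from h import *
print(manip.get_position(),np.round(manip.get_force(),1)); order.finish_job(); print(manip.get_time_s())
E
```

```text
[ 0.35023293 -0.29966416  0.24997849] [ 0.3 -0.5 -0.1]
the job is handed in; nothing more can be done
the job is handed in; nothing more can be done
```

Both shafts are built and the job is handed in, at about 55 s of the 128 s allowed. The round stand carries the large gear, the sleeve and the small gear. The square stand carries the plain ring and the hexagon nut. The hand-in gives no verdict, so the figures below are my own last camera measurements.

| Part | Top face measured (mm) | Top face expected (mm) | Off the pin (mm) |
|---|---|---|---|
| Large gear | 33.5 | 34 | about 1.2 |
| Sleeve | 59.4 | 60 | about 1.0 |
| Small gear | 77.4 | 78 | about 0.8 |
| Plain ring | 25.5 | 26 | about 0.4 |
| Hexagon nut | 43.4 | 44 | about 0.3 |

- **Tilt:** every part's fitted tilt was under 0.01 rad, against the limit of 0.08.
- **Bystanders:** the block stayed within 1 mm in both fixed cameras. The pliers also stayed put, within about 2 mm, which is measurement noise. The spanner was unchanged in the scene camera; the last side view did not pick it up.
- **Look-alikes:** the red and turquoise sleeves were not touched and stayed in place, within about 3 mm of noise.
- **Disagreement:** the side and scene cameras differ from the wrist camera by up to about 5 mm on the stack positions (most on the nut stack, in y). I put this down to partial views and calibration, because each part and its pin agree when measured in the wrist view.
- **Robot:** the gripper was empty and clear of everything, with no contact force at the end.

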